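# Close up the drying cabinet and start it

### The job

The drying cabinet has been left open with its top tray of green crackers sticking out. With the fingertips, push that tray in until it is fully home, then push the glazed door shut without slamming it, and then press the green start button on top of the cabinet. Nothing needs gripping or lifting; leave everything else standing where it is.

Things in the scene. Friction and masses are not known exactly. Their poses are not given: they have to be found in the camera images.
- dryer: Countertop drying cabinet of steel, fixed to the table: 310 mm deep (x), 300 wide (y), 245 high. Origin: centre of its underside. Its own -x side is the open front, roughly facing the robot; the front frame lies at x = -155 mm. Roof 20 mm thick, front edge bevelled back 22 mm; on its flat top, near the front, a fixed grey dial (radius 20, 14 high, at x -105, y -85 mm) and the start button. Lower trays: home, fixed.
- tray: Loose top tray: steel mesh tray 278 mm long (x), 266 wide (y), with green squares, 0.4 to 0.75 kg, on two side runners just under the cabinet's roof. Origin: centre of its underside, 190 mm above the table; axes as the cabinet's. It starts 50 to 100 mm out; a push of 2 to 6 N along the cabinet's +x moves it. Fully home it meets a stop, its origin then at x = -16 mm in the cabinet's frame (it may spring back 2).
- tray_front (a point): Middle of the tray's front face (outer side of its apron), 203 mm above the table. The apron is an upright steel strip 4 mm thick, as wide as the tray, from 190 to 216 mm above the table; it is the tray's outermost part and is flush with the front frame when the tray is home.
- door (a joint): Opening angle of the cabinet's side-hung door, rad: 0 shut, 1.57 standing straight out from the front; limits 0 and 2.3. The hinge drags a little (about 0.1 Nm) and the door stays where it is left; there is no latch.
- door_hinge (a point): Point on the door's vertical hinge axis (mid-thickness) at the height of the door's top edge, 242 mm above the table, at the cabinet's left (+y) front edge: x = -163, y = 144 mm in the cabinet's frame. At angle q the door runs from here along (-sin q, -cos q) in the cabinet's frame; its outer face looks along (-cos q, sin q).
- door_corner (a point): Top free corner of the door, mid-thickness, 288 mm from the hinge axis, 242 mm above the table; moves with the door. The door is 14 mm thick and 224 high, a black frame (top rail 50 mm high) round a clear pane. An upright steel grip stands out 16 mm from its outer face, 268 mm from the hinge, 68 to 178 mm above the table.
- start_top (a point): Centre of the top of the green start button, 263 mm above the table: cap radius 13 mm in a black collar of radius 21 mm that stands 12 mm above the deck. It travels 6 mm straight down, stiffening from 1.5 to 5 N, and springs back.
- start (a joint): Travel of the start button, m: 0 up, 0.006 fully pressed; it starts the dryer at 0.004.
- jar: Bystander: small green glass jar with a white cap, 60 mm across, 75 mm high, standing on the deck behind the controls. Origin: centre of its underside.
- tape: Bystander: roll of brown tape lying flat, 96 mm across, 45 mm high, on the table to the right of the cabinet. Origin: centre of its underside.
- bowl: Bystander: white bowl, 100 mm across, 45 mm high, on the table to the right of the cabinet. Origin: centre of its underside.
- mug: Bystander: blue mug, 76 mm across without its handle, 85 mm high, on the table ahead and right of the cabinet. Origin: centre of its underside.
- carton: Bystander: small cardboard carton 75 x 55 x 110 mm, on the table to the left of the cabinet. Origin: centre of its underside.
- brush: Bystander: brush 170 mm long lying on the table to the left of the cabinet. Origin: on its underside.

How it is judged (in metres and radians):
On the way, in this order (a step that is already met when the one before it is completed fails the run):
1. the top tray is pushed fully home while the door still stands open (x of tray in the frame of dryer above -0.021 m and value of joint door above 0.6 rad), for 0.2 s.
2. the door is pushed shut, the tray staying home (x of tray in the frame of dryer above -0.021 m and value of joint door below 0.035 rad), for 0.2 s.
3. the green start button is pressed (value of joint start above 0.004 m), for 0.05 s.
At the end, for the whole second after the job is handed in: The top tray is home to within 5 mm of its stop, level on its runners and at rest; the door is shut to within 0.035 rad (10 mm at its free edge); the start button has been pressed after that and is up again; no bystander is more than 30 mm from where it stood (all of step 2 and z of tray in the frame of dryer between 0.184 and 0.196 m and value of joint start below 0.002 m and linear speed of tray below 0.01 m/s and distance of each of jar, tape, bowl, mug, carton, brush from where it was at the start of the episode below 0.03 m); the robot touches nothing.
It fails at once if the tray is lifted or tipped (more than 10 mm or 0.12 rad) (z of tray in the frame of dryer above 0.2 m or angle between tray's own z axis and vertical above 0.12 rad).
It fails at once if the tray is pulled farther out (x of tray in the frame of dryer below -0.13 m).
It fails at once if the door is slammed (faster than 2.5 rad/s) (velocity of joint door below -2.5 rad/s).
It fails at once if the start button is pressed while the door stands open (value of joint start above 0.004 m and value of joint door above 0.1 rad).
It fails at once if a bystander is moved more than 30 mm, lifted or knocked over (distance of any of jar, tape, bowl, mug, carton, brush from where it was at the start of the episode above 0.03 m or angle between any of jar, tape, bowl, mug, carton's own z axis and vertical above 0.5 rad).
It also fails if it takes over 58 s, if anything falls off the work surface, if the arm or the gripper's body presses on something with over 40 N, if the wrist force passes 120 N, or if a joint passes its speed limit or range.

### The arm

A 6-joint arm with a two-finger parallel gripper is mounted at the origin on the work surface. World frame = base frame: x ahead of the robot, y to its left, z up, the work surface at z = 0. Lengths are in m, angles in degrees, forces in N, time in s.
With the tool pointing down it reaches from about 0.3 to 0.75 m from the base axis. Payload 8.5 kg.
Tool frame: the origin (TCP) lies at the very end of the fingers, on their centre line; the grasp point (between the pads) lies 19 mm behind it (env.pinch_z is the distance from the TCP to the grasp point, in m); z points along the fingers, y is the line along which they close (so a half turn about z gives the same grasp; the last joint's range is limited). The gripper opens to 85 mm and grips with 20 to 120 N. Pads are 22 mm wide; open, the fingers measure 114 mm over their backs; the gripper's body (76 mm by 85 mm) begins 54 mm behind the grasp point. The pads swing forward as they close: fully open they stand 13 mm farther back than shut.
Start: joints at [63.065, 21.807, 74.336, -0, 83.858, -12.336], TCP at [0.139, 0.532, 0.231] pointing down, gripper open.
Joint ranges: [-178.18, 178.18], [-50.72, 133.34], [12.68, 142.11], [-81.47, 261.47], [9.98, 163.14], [-165.26, 165.26]. Speed limits (degrees/s): [136.94, 136.94, 180, 180, 180, 180].

### API

Orientations are given as a 3x3 rotation matrix whose columns are the frame's x, y, z axes.
In Python, from rig import env, viewer gives the robot as it stands.
- The arm moves only by the tool drive_tool, never from a script. Its argument "series" is a list of rows, each a list of 3 entries, a list of its own where there are three numbers: the shift along the tool's x, y, z in m, then the turn about the tool's z in degrees, then the finger opening in m, from 0 to 0.0854. A call has 1 to 20 rows; each row is the pose to reach, as a shift and turn from the pose commanded when the call began, along the tool's axes at that moment; what a row does not reach only later rows make up. A row lasts 1/10 s, in which the tool goes at most 50 mm and 8.59 degrees, less where a joint would pass 70% of its speed; a pose out of reach is approached as far as the arm can. A call with a gripper value outside its range is refused whole. The fingers move at their own pace and stop on an object; "newtons" is the grip in N (left out, the last holds). Time passes only in rows, so rows that repeat a pose let the fingers close. It gives the time, the measured TCP pose, the force, the opening and the grip force at its end, in the units of the state.
- env.observe(): the state, without advancing time (a new reading comes with each control period).
- viewer.get_image(name): name is "scene" or "top" or "wrist"; returns a dict with "img" (400x640x3 uint8, red, green, blue), "depth" (400x640 float32, m along the optical axis (not along the pixel's ray), 0 where there is no reading), "camera_matrix" (3x3 intrinsics, pixels), "distortion" ([k1, k2, p1, p2, k3] as OpenCV has them; the pictures are not rectified), "rvec" (rotation vector, rad) and "tvec" (3), from world to camera coordinates, as OpenCV has them. Camera axes: x right, y down, z forward; pixel columns grow to the right and rows downward; lengths in m; the calibration is good to about 2 mm. A picture is of the moment at which its call begins.
- env.close_job(): hands the job in; it is judged then, once.
The state is a dict: "time_s": time; "q": joint angles; "qvel": joint speeds; "joint_efforts": joint torques, N m; "position": TCP position; "tool_rot": TCP orientation; "ft_force": force on the tool from outside, world axes, zero at the start; "wrist_torque": the same for the moment, N m; "grip_width": finger opening in m; "gripper_force": force on a finger pad.
Only numpy, scipy, OpenCV 4.12 (cv2) and the standard library are available. Lean on these libraries where they do the work, as an engineer would, in place of code of your own. Each camera call takes 0.05 s, during which the arm holds its last target. There are 200 camera calls.

## Working session

There is one attempt and no reset: what is moved stays moved. The work goes in short steps, Python scripts to look and compute and a tool call to move; the robot and the scene stay as the last step left them, time stands still between calls to the robot, and variables do not carry over. Pictures are saved under pics/ and viewed, at most 10 in all, crops included, and the job is handed in when it is done.

Besides the shell and the picture viewer there is one more tool, called by a JSON object that holds its "op" and its "data", one argument or row to a line. drive_tool: Moves the arm, as the interface text tells. Its arguments: {"type":"object","properties":{"series":{"type":"array"},"newtons":{"type":"number"}},"required":["series"]}

```bash
mkdir -p pics; cat > h.py <<'E'
import numpy as np, cv2
from rig import env, viewer
def grab(n):
    d=viewer.get_image(n); np.savez(f'/tmp/{n}.npz',**d); return d
def load(n): return dict(np.load(f'/tmp/{n}.npz'))
def onz(d,pts,z):
    "pixels -> world points on plane z"
    R=cv2.Rodrigues(d['rvec'])[0]; t=np.ravel(d['tvec'])
    u=cv2.undistortPoints(np.array(pts,float).reshape(-1,1,2),d['camera_matrix'],d['distortion'])[:,0]
    r=np.c_[u,np.ones(len(u))]@R; c=-R.T@t
    return c+r*((z-c[2])/r[:,2])[:,None]
def bydepth(d,pts):
    R=cv2.Rodrigues(d['rvec'])[0]; t=np.ravel(d['tvec'])
    u=cv2.undistortPoints(np.array(pts,float).reshape(-1,1,2),d['camera_matrix'],d['distortion'])[:,0]
    z=np.array([d['depth'][int(round(p[1])),int(round(p[0]))] for p in pts])
    return (np.c_[u,np.ones(len(u))]*z[:,None]-t)@R
def proj(d,P): return cv2.projectPoints(np.array(P,float).reshape(-1,1,3),d['rvec'],d['tvec'],d['camera_matrix'],d['distortion'])[0][:,0]
E
python3 - <<'E'
from h import *
for n in('scene','top'):
    d=grab(n); cv2.imwrite(f'pics/{n}.png',d['img'][...,::-1])
    R=cv2.Rodrigues(d['rvec'])[0]; print(n,-R.T@np.ravel(d['tvec']))
s=env.observe(); print(s['position'],s['tool_rot'],s['ft_force'],s['time_s'],env.pinch_z)
E
```

```text
scene [1.12112973 0.03303595 1.10899747]
top [ 0.44313321 -0.00711617  1.3804268 ]
[0.13850872 0.53200701 0.23078176] [[-9.67722216e-01  2.52018550e-01 -6.02840166e-04]
 [ 2.52019108e-01  9.67721543e-01 -1.17643393e-03]
 [ 2.86898241e-04 -1.29038849e-03 -9.99999126e-01]] [-0.04495473 -0.06068521  0.30618392] 0.1 0.0187
```

View pics/scene.png

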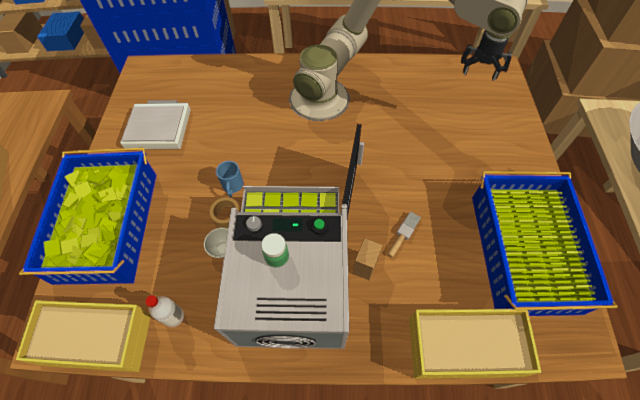

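View pics/top.png

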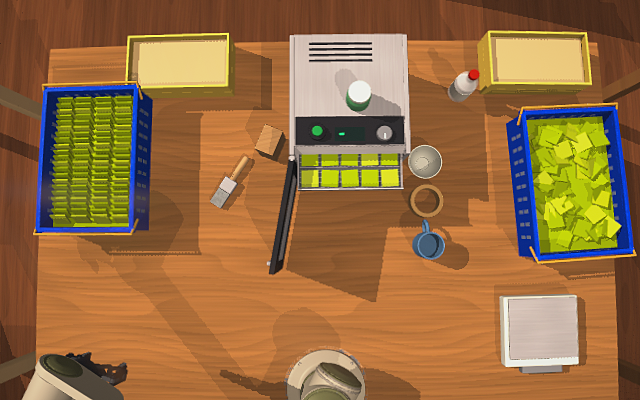

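The scene view shows the tray out, the door at about 90° or more on the left, and the button at about (317,130) in the top view. I'll enlarge the top view for accurate pixels.

```bash
python3 - <<'E'
from h import *
d=load('top'); cv2.imwrite('pics/c1.png',cv2.resize(d['img'][105:280,260:450,::-1],None,fx=3.4,fy=3.4,interpolation=cv2.INTER_CUBIC)[:598])
d=load('scene'); cv2.imwrite('pics/c2.png',cv2.resize(d['img'][115:255,210:380,::-1],None,fx=4.2,fy=4.2,interpolation=cv2.INTER_CUBIC))
E
```

```text
(no output)
```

View pics/c1.png

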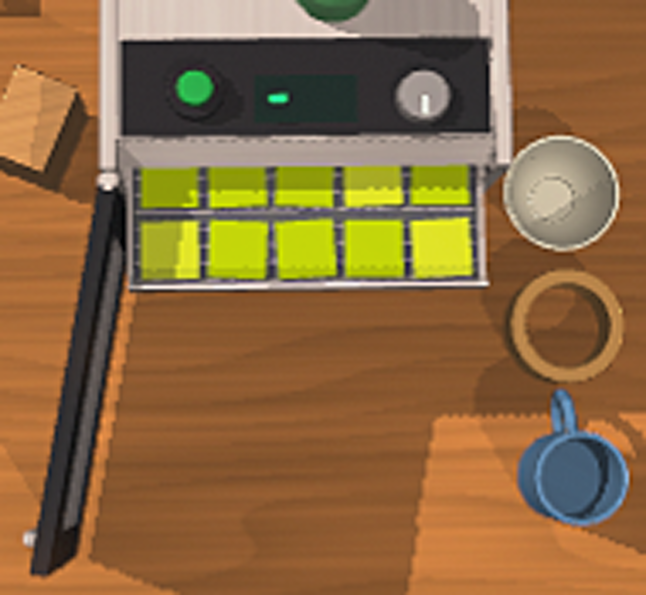

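View pics/c2.png

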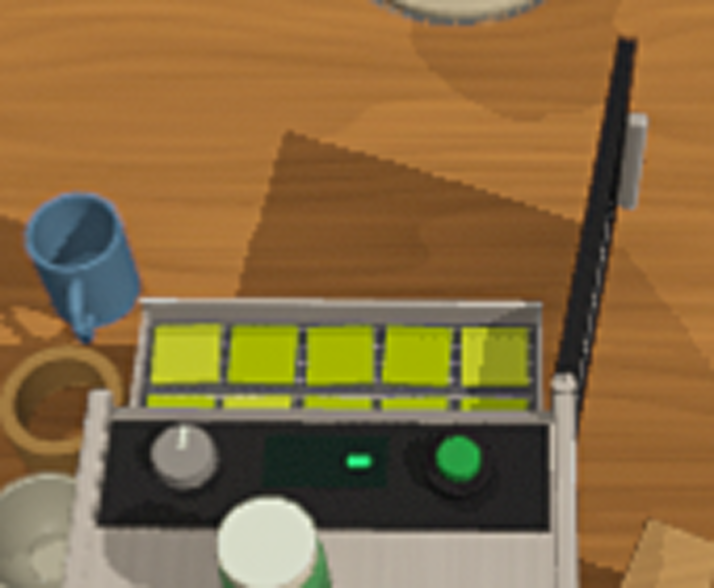

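```bash
python3 - <<'E'
from h import *
d=load('top'); s=load('scene')
f=lambda p:[(p[0]+.5)/3.4+259.5,(p[1]+.5)/3.4+104.5]
g=lambda p:[(p[0]+.5)/4.2+209.5,(p[1]+.5)/4.2+114.5]
for n,p,q,z in [('button',(194,88),(459,457),.263),('dial',(423,95),(183,447),.259),('apL',(131,288),(541,304),.216),('apR',(488,284),(140,300),.216),('hinge',(108,181),(565,382),.242),('corner',(42,572),(627,40),.242)]:
    print(n,onz(d,[f(p)],z)[0].round(4),onz(s,[g(q)],z)[0].round(4), bydepth(d,[f(p)])[0].round(3))
E
```

```text
button [0.6973 0.0132 0.263 ] [0.6947 0.0146 0.263 ] [0.696 0.013 0.267]
dial [ 0.6913 -0.1512  0.259 ] [ 0.6877 -0.1504  0.259 ] [ 0.691 -0.151  0.259]
apL [0.5584 0.0618 0.216 ] [0.5582 0.0656 0.216 ] [0.558 0.062 0.22 ]
apR [ 0.5586 -0.2013  0.216 ] [ 0.5569 -0.1996  0.216 ] [ 0.58  -0.237  0.002]
hinge [0.634  0.0766 0.242 ] [0.6316 0.079  0.242 ] [0.634 0.076 0.244]
corner [0.354  0.1245 0.242 ] [0.3527 0.1279 0.242 ] [0.354 0.125 0.24 ]
```

Measurements agree with the given geometry. The cabinet origin is about (0.796, -0.066) with yaw about 0. The apron is at x 0.558, so the tray is 83 mm out, and the door angle is about 1.74 rad. I'll move to in front of the apron with fingers closed and tool y along world y.

{"op": "drive_tool", "data": {
  "series": [
    [[0, 0, -0.05], 0, 0],
    [[0, 0, -0.09], 0, 0],
    [[-0.5, -0.488, -0.09], -14.6, 0],
    [[-0.5, -0.488, -0.09], -14.6, 0],
    [[-0.5, -0.488, -0.09], -14.6, 0],
    [[-0.5, -0.488, -0.09], -14.6, 0],
    [[-0.5, -0.488, -0.09], -14.6, 0],
    [[-0.5, -0.488, -0.09], -14.6, 0],
    [[-0.5, -0.488, -0.09], -14.6, 0],
    [[-0.5, -0.488, -0.09], -14.6, 0],
    [[-0.5, -0.488, -0.09], -14.6, 0],
    [[-0.5, -0.488, -0.09], -14.6, 0],
    [[-0.5, -0.488, -0.09], -14.6, 0],
    [[-0.5, -0.488, -0.09], -14.6, 0],
    [[-0.5, -0.488, -0.09], -14.6, 0],
    [[-0.5, -0.488, -0.09], -14.6, 0],
    [[-0.5, -0.488, -0.09], -14.6, 0],
    [[-0.5, -0.488, -0.09], -14.6, 0],
    [[-0.5, -0.488, -0.09], -14.6, 0],
    [[-0.5, -0.488, -0.09], -14.6, 0]
  ]
}}

```text
time_s: 2.1
position: [0.499, -0.0648, 0.3217]
tool_rot: [[-1.0, -0.002, 0.0], [-0.002, 1.0, -0.0], [-0.0, -0.0, -1.0]]
ft_force: [0.8, 0.6, 0.4]
grip_width: 0.0003
gripper_force: 0.0
```

{"op": "drive_tool", "data": {
  "series": [
    [[0, -0.001, 0.05], 0, 0],
    [[0, -0.001, 0.09], 0, 0],
    [[0, -0.001, 0.118], 0, 0],
    [[-0.015, -0.001, 0.118], 0, 0],
    [[-0.03, -0.001, 0.118], 0, 0],
    [[-0.035, -0.001, 0.118], 0, 0],
    [[-0.04, -0.001, 0.118], 0, 0],
    [[-0.045, -0.001, 0.118], 0, 0],
    [[-0.05, -0.001, 0.118], 0, 0],
    [[-0.055, -0.001, 0.118], 0, 0],
    [[-0.06, -0.001, 0.118], 0, 0],
    [[-0.065, -0.001, 0.118], 0, 0]
  ]
}}

```text
time_s: 3.3
position: [0.5639, -0.0669, 0.2036]
tool_rot: [[-1.0, -0.0, -0.002], [-0.0, 1.0, 0.0], [0.002, 0.0, -1.0]]
ft_force: [-5.3, 0.5, 4.0]
grip_width: 0.0002
gripper_force: 2.7
```

{"op": "drive_tool", "data": {
  "series": [
    [[-0.006, 0, 0], 0, 0],
    [[-0.012, 0, 0], 0, 0],
    [[-0.018, 0, 0], 0, 0],
    [[-0.024, 0, 0], 0, 0],
    [[-0.03, 0, 0], 0, 0],
    [[-0.036, 0, 0], 0, 0],
    [[-0.042, 0, 0], 0, 0],
    [[-0.047, 0, 0], 0, 0],
    [[-0.052, 0, 0], 0, 0],
    [[-0.055, 0, 0], 0, 0],
    [[-0.057, 0, 0], 0, 0],
    [[-0.059, 0, 0], 0, 0]
  ]
}}

```text
time_s: 4.5
position: [0.6228, -0.0668, 0.2036]
tool_rot: [[-1.0, -0.0, -0.002], [-0.0, 1.0, 0.0], [0.002, 0.0, -1.0]]
ft_force: [-5.7, 0.6, 3.7]
grip_width: 0.0
gripper_force: 2.8
```

Not at the stop yet, so I continue in small steps.

{"op": "drive_tool", "data": {
  "series": [
    [[-0.002, 0, 0], 0, 0],
    [[-0.004, 0, 0], 0, 0],
    [[-0.005, 0, 0], 0, 0],
    [[-0.006, 0, 0], 0, 0]
  ]
}}

```text
time_s: 4.9
position: [0.6277, -0.0669, 0.2036]
tool_rot: [[-1.0, 0.0, -0.005], [0.0, 1.0, 0.0], [0.005, 0.0, -1.0]]
ft_force: [-15.2, -0.8, 6.3]
grip_width: 0.0004
gripper_force: 7.4
```

{"op": "drive_tool", "data": {
  "series": [
    [[-0.001, 0, 0], 0, 0],
    [[-0.002, 0, 0], 0, 0],
    [[-0.002, 0, 0], 0, 0],
    [[-0.002, 0, 0], 0, 0]
  ]
}}

```text
time_s: 5.3
position: [0.6279, -0.0673, 0.2036]
tool_rot: [[-1.0, 0.001, -0.009], [0.001, 1.0, -0.0], [0.009, -0.0, -1.0]]
ft_force: [-20.9, -2.2, 9.0]
grip_width: 0.0003
gripper_force: 10.5
```

The tray is at its stop: force rose to 21 N with no more motion. I'll back off, rise over the door, and come down on its outer side.

{"op": "drive_tool", "data": {
  "series": [
    [[0.005, 0, 0], 0, 0],
    [[0.02, 0, 0], 0, 0],
    [[0.04, 0, 0], 0, 0],
    [[0.04, 0, -0.05], 0, 0],
    [[0.04, 0, -0.1], 0, 0],
    [[0.04, 0, -0.125], 0, 0],
    [[0.205, 0.247, -0.125], 0, 0],
    [[0.205, 0.247, -0.125], 0, 0],
    [[0.205, 0.247, -0.125], 0, 0],
    [[0.205, 0.247, -0.125], 0, 0],
    [[0.205, 0.247, -0.125], 0, 0],
    [[0.205, 0.247, -0.125], 0, 0],
    [[0.205, 0.247, -0.125], 0, 0],
    [[0.205, 0.247, -0.125], 0, 0],
    [[0.205, 0.247, -0.125], 0, 0]
  ]
}}

```text
time_s: 6.8
position: [0.4271, 0.1794, 0.3283]
tool_rot: [[-1.0, 0.001, 0.0], [0.001, 1.0, -0.0], [-0.0, -0.0, -1.0]]
ft_force: [-0.9, 0.3, 0.1]
grip_width: -0.0001
gripper_force: 0.0
```

```bash
python3 - <<'E'
from h import *
d=grab('top'); cv2.imwrite('pics/c3.png',cv2.resize(d['img'][105:280,230:450,::-1],None,fx=3.4,fy=3.4,interpolation=cv2.INTER_CUBIC))
s=env.observe(); print(s['position'],s['ft_force'])
p=s['position']
H=np.array([.633,.078]); r=.22
for q in np.r_[np.arange(1.74,0.1,-.06),.06,.03,0,-.02]:
    off=.007+.011*abs(np.cos(q))+.0145*abs(np.sin(q))
    t=H+r*np.array([-np.sin(q),-np.cos(q)])+off*np.array([-np.cos(q),np.sin(q)])
    print(round(q,2),t.round(3))
E
```

```text
[0.42720776 0.17916028 0.32816406] [ 0.44742181 -0.58028666  0.29053116]
1.74 [0.42  0.138]
1.68 [0.417 0.124]
1.62 [0.414 0.111]
1.56 [0.413 0.097]
1.5 [0.412 0.085]
1.44 [0.412 0.072]
1.38 [0.413 0.059]
1.32 [0.414 0.046]
1.26 [0.416 0.034]
1.2 [0.419 0.021]
1.14 [0.423 0.009]
1.08 [ 0.427 -0.004]
1.02 [ 0.432 -0.016]
0.96 [ 0.438 -0.028]
0.9 [ 0.445 -0.039]
0.84 [ 0.452 -0.05 ]
0.78 [ 0.46  -0.061]
0.72 [ 0.469 -0.071]
0.66 [ 0.479 -0.081]
0.6 [ 0.489 -0.09 ]
0.54 [ 0.499 -0.098]
0.48 [ 0.511 -0.106]
0.42 [ 0.522 -0.114]
0.36 [ 0.535 -0.12 ]
0.3 [ 0.547 -0.126]
0.24 [ 0.56  -0.131]
0.18 [ 0.574 -0.135]
0.12 [ 0.587 -0.138]
0.06 [ 0.601 -0.14 ]
0.03 [ 0.608 -0.141]
0.0 [ 0.615 -0.142]
-0.02 [ 0.619 -0.142]
```

View pics/c3.png

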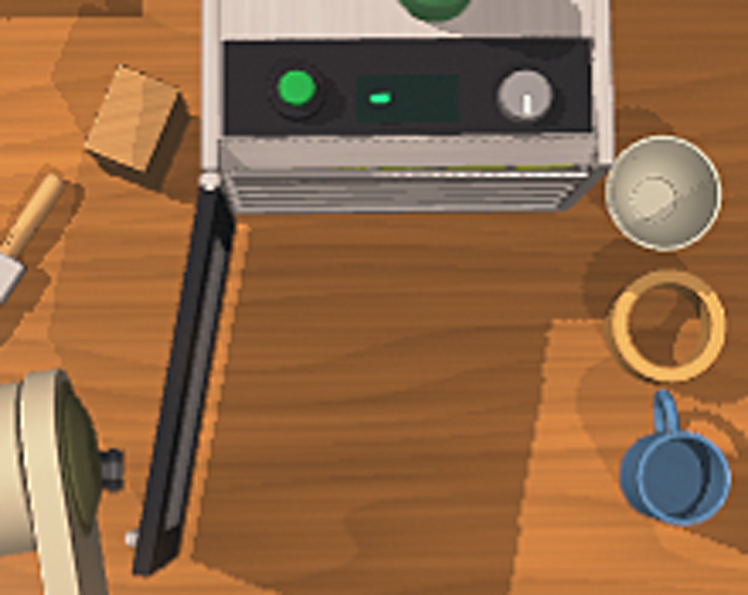

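The picture shows the apron flush under the roof edge (row ~170), the door still open, and the finger at (112,470) on its outer side. Next I lower and sweep the door.

{"op": "drive_tool", "data": {
  "series": [
    [[0, 0, 0.05], 0, 0],
    [[0, 0, 0.09], 0, 0],
    [[0, 0, 0.113], 0, 0],
    [[0.007, -0.02, 0.113], 0, 0],
    [[0.007, -0.032, 0.113], 0, 0],
    [[0.007, -0.041, 0.113], 0, 0],
    [[0.01, -0.055, 0.113], 0, 0],
    [[0.013, -0.068, 0.113], 0, 0],
    [[0.014, -0.082, 0.113], 0, 0],
    [[0.015, -0.094, 0.113], 0, 0],
    [[0.015, -0.107, 0.113], 0, 0],
    [[0.014, -0.12, 0.113], 0, 0],
    [[0.013, -0.133, 0.113], 0, 0],
    [[0.011, -0.145, 0.113], 0, 0],
    [[0.008, -0.158, 0.113], 0, 0],
    [[0.004, -0.17, 0.113], 0, 0],
    [[0, -0.183, 0.113], 0, 0],
    [[-0.005, -0.195, 0.113], 0, 0]
  ]
}}

```text
time_s: 8.65
position: [0.4319, -0.0161, 0.2154]
tool_rot: [[-1.0, 0.0, 0.0], [0.0, 1.0, -0.0], [-0.0, -0.0, -1.0]]
ft_force: [1.1, 1.0, 0.4]
grip_width: -0.0002
gripper_force: 0.3
```

{"op": "drive_tool", "data": {
  "series": [
    [[-0.006, -0.012, 0], 0, 0],
    [[-0.013, -0.023, 0], 0, 0],
    [[-0.02, -0.034, 0], 0, 0],
    [[-0.028, -0.045, 0], 0, 0],
    [[-0.037, -0.055, 0], 0, 0],
    [[-0.047, -0.065, 0], 0, 0],
    [[-0.057, -0.074, 0], 0, 0],
    [[-0.067, -0.082, 0], 0, 0],
    [[-0.079, -0.09, 0], 0, 0],
    [[-0.09, -0.098, 0], 0, 0],
    [[-0.103, -0.104, 0], 0, 0],
    [[-0.115, -0.11, 0], 0, 0],
    [[-0.128, -0.115, 0], 0, 0],
    [[-0.14, -0.119, 0], 0, 0],
    [[-0.15, -0.121, 0], 0, 0],
    [[-0.158, -0.123, 0], 0, 0],
    [[-0.165, -0.124, 0], 0, 0],
    [[-0.17, -0.125, 0], 0, 0]
  ]
}}

```text
time_s: 10.45
position: [0.602, -0.1401, 0.2152]
tool_rot: [[-1.0, -0.0, -0.0], [-0.0, 1.0, 0.0], [0.0, 0.0, -1.0]]
ft_force: [0.1, 0.2, -0.5]
grip_width: 0.0001
gripper_force: 0.1
```

{"op": "drive_tool", "data": {
  "series": [
    [[-0.003, 0, 0], 0, 0],
    [[-0.006, 0, 0], 0, 0],
    [[-0.009, 0, 0], 0, 0],
    [[-0.011, 0, 0], 0, 0],
    [[-0.013, 0, 0], 0, 0],
    [[-0.014, 0, 0], 0, 0],
    [[-0.015, 0, 0], 0, 0]
  ]
}}

```text
time_s: 11.15
position: [0.6142, -0.1401, 0.2154]
tool_rot: [[-1.0, 0.0, -0.006], [0.0, 1.0, 0.0], [0.006, 0.0, -1.0]]
ft_force: [-18.7, -0.6, 7.2]
grip_width: -0.0001
gripper_force: 9.1
```

The door is against the frame. I'll hold briefly, back off, rise and check.

{"op": "drive_tool", "data": {
  "series": [
    [[0, 0, 0], 0, 0],
    [[0, 0, 0], 0, 0],
    [[0.005, 0, 0], 0, 0],
    [[0.02, 0, 0], 0, 0],
    [[0.04, 0, 0], 0, 0],
    [[0.06, 0, -0.04], 0, 0],
    [[0.06, 0, -0.08], 0, 0],
    [[0.06, 0, -0.115], 0, 0],
    [[0.1, 0, -0.115], 0, 0],
    [[0.15, 0, -0.115], 0, 0],
    [[0.15, 0, -0.115], 0, 0]
  ]
}}

```text
time_s: 12.25
position: [0.4622, -0.1388, 0.3306]
tool_rot: [[-1.0, 0.001, -0.001], [0.001, 1.0, 0.001], [0.001, 0.001, -1.0]]
ft_force: [1.3, -0.4, 0.2]
grip_width: -0.0002
gripper_force: 0.0
```

```bash
python3 - <<'E'
from h import *
d=grab('top'); cv2.imwrite('pics/c4.png',cv2.resize(d['img'][105:280,230:450,::-1],None,fx=3.4,fy=3.4,interpolation=cv2.INTER_CUBIC))
s=env.observe(); print(s['position'],s['time_s'])
E
```

```text
[ 0.46462905 -0.13958559  0.33105321] 12.3
```

View pics/c4.png

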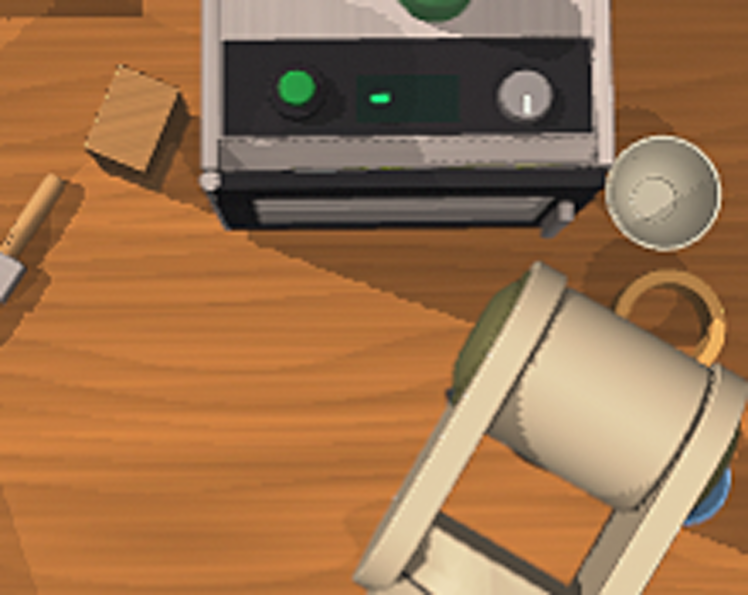

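The door is shut: its rail lies parallel to the front along row ~180, and the bystanders are unmoved. Moving over the button.

{"op": "drive_tool", "data": {
  "series": [
    [[-0.232, 0.153, 0], 0, 0],
    [[-0.232, 0.153, 0], 0, 0],
    [[-0.232, 0.153, 0], 0, 0],
    [[-0.232, 0.153, 0], 0, 0],
    [[-0.232, 0.153, 0], 0, 0],
    [[-0.232, 0.153, 0], 0, 0],
    [[-0.232, 0.153, 0], 0, 0],
    [[-0.232, 0.153, 0], 0, 0],
    [[-0.232, 0.153, 0.03], 0, 0],
    [[-0.232, 0.153, 0.055], 0, 0],
    [[-0.232, 0.153, 0.055], 0, 0]
  ]
}}

```text
time_s: 13.4
position: [0.6971, 0.0123, 0.2725]
tool_rot: [[-1.0, 0.001, -0.006], [0.001, 1.0, 0.001], [0.006, 0.001, -1.0]]
ft_force: [-0.9, -0.7, -1.3]
grip_width: 0.0
gripper_force: 0.0
```

{"op": "drive_tool", "data": {
  "series": [
    [[0, 0.001, 0.005], 0, 0],
    [[0, 0.001, 0.008], 0, 0],
    [[0, 0.001, 0.01], 0, 0],
    [[0, 0.001, 0.012], 0, 0],
    [[0, 0.001, 0.014], 0, 0],
    [[0, 0.001, 0.014], 0, 0]
  ]
}}

```text
time_s: 14.0
position: [0.6987, 0.0138, 0.2619]
tool_rot: [[-1.0, 0.0, 0.001], [0.0, 1.0, -0.0], [-0.001, -0.0, -1.0]]
ft_force: [0.2, -0.1, 3.9]
grip_width: 0.0004
gripper_force: 2.2
```

{"op": "drive_tool", "data": {
  "series": [
    [[0, 0, 0.001], 0, 0],
    [[0, 0, 0.002], 0, 0],
    [[0, 0, 0.003], 0, 0],
    [[0, 0, 0.003], 0, 0]
  ]
}}

```text
time_s: 14.4
position: [0.6987, 0.0138, 0.261]
tool_rot: [[-1.0, 0.0, 0.004], [0.0, 1.0, -0.001], [-0.004, -0.001, -1.0]]
ft_force: [-1.9, -1.2, 14.0]
grip_width: -0.0
gripper_force: 6.9
```

Force is 14 N, above the button's 5 N, so it appears bottomed. I'll check the spring curve on release.

{"op": "drive_tool", "data": {
  "series": [
    [[0, 0, -0.003], 0, 0],
    [[0, 0, -0.004], 0, 0],
    [[0, 0, -0.004], 0, 0]
  ]
}}

```text
time_s: 14.7
position: [0.6987, 0.0138, 0.2625]
tool_rot: [[-1.0, 0.0, 0.001], [0.0, 1.0, -0.0], [-0.001, -0.0, -1.0]]
ft_force: [2.2, -1.1, 3.6]
grip_width: -0.0
gripper_force: 2.0
```

{"op": "drive_tool", "data": {
  "series": [
    [[0, 0, -0.002], 0, 0],
    [[0, 0, -0.002], 0, 0]
  ]
}}

```text
time_s: 14.9
position: [0.6986, 0.0139, 0.2643]
tool_rot: [[-1.0, 0.0, 0.0], [0.0, 1.0, -0.0], [-0.0, -0.0, -1.0]]
ft_force: [1.7, -1.5, 2.2]
grip_width: 0.0001
gripper_force: 1.5
```

```bash
python3 - <<'E'
from h import *
s=env.observe(); print(s['position'],s['ft_force'])
for n in('scene',):
    d=grab(n); cv2.imwrite('pics/c5.png',cv2.resize(d['img'][90:260,210:380,::-1],None,fx=3.5,fy=3.5,interpolation=cv2.INTER_CUBIC))
E
```

```text
[0.69859565 0.01386356 0.26431508] [ 1.71621752 -1.54252822  2.16678513]
```

View pics/c5.png

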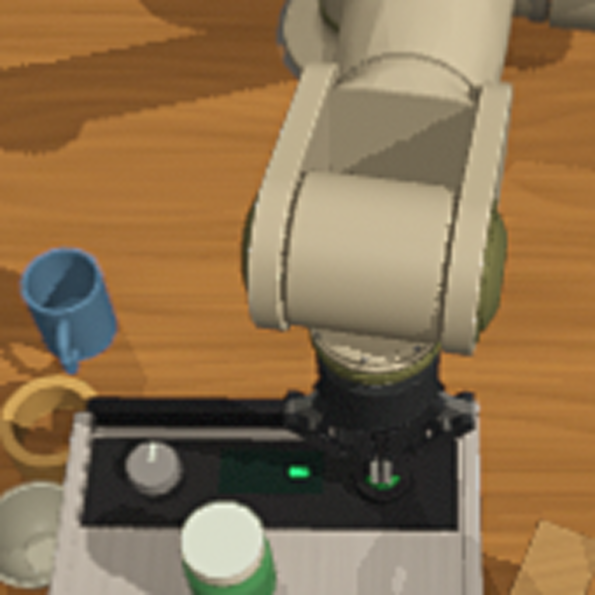

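The picture shows the fingertips on the green cap at (382,480). The spring curve is consistent (3.6 N, then 2.2 N on release), so 14 N meant fully pressed. Retreating.

{"op": "drive_tool", "data": {
  "series": [
    [[0, 0, -0.01], 0, 0],
    [[0, 0, -0.04], 0, 0],
    [[0, 0, -0.08], 0, 0],
    [[0.05, 0, -0.09], 0, 0],
    [[0.1, 0, -0.09], 0, 0],
    [[0.15, 0, -0.09], 0, 0],
    [[0.2, 0, -0.09], 0, 0],
    [[0.25, 0, -0.09], 0, 0],
    [[0.25, 0, -0.09], 0, 0],
    [[0.25, 0, -0.09], 0, 0]
  ]
}}

```text
time_s: 15.95
position: [0.4477, 0.0143, 0.3552]
tool_rot: [[-1.0, -0.0, 0.001], [-0.0, 1.0, 0.0], [-0.001, 0.0, -1.0]]
ft_force: [0.7, 0.6, 0.1]
grip_width: 0.0001
gripper_force: 0.0
```

```bash
python3 - <<'E'
from h import *
d=grab('top'); cv2.imwrite('pics/c6.png',cv2.resize(d['img'][105:280,230:450,::-1],None,fx=3.4,fy=3.4,interpolation=cv2.INTER_CUBIC))
s=env.observe(); print(s['position'],s['ft_force'])
E
```

```text
[0.44871    0.01405722 0.35476632] [ 0.92574287  0.43235884 -0.22415167]
```

View pics/c6.png

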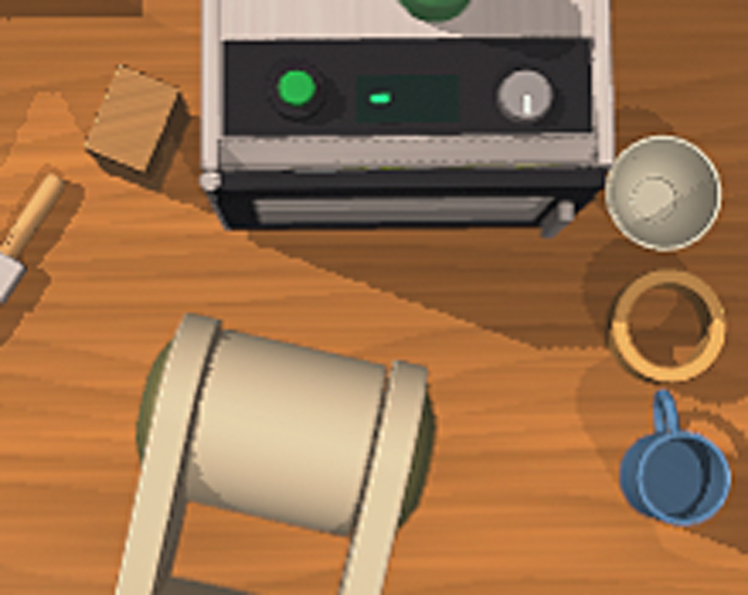

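The door is still shut, the button is up at (296,88), and the bystanders are in place. Handing in.

```bash
python3 -c "
from rig import env
print(env.close_job())"
```

```text
the job is handed in; nothing more can be done
None
```

I pushed the tray home against its stop, closed the door gently and pressed the start button. The last picture shows the door shut, the button up and the bystanders in place. The job is handed in, and no verdict was shown.

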